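Hold the drying cabinet's flap at the pointer

ROBOT

A 6-joint arm with a two-finger parallel gripper is mounted at the origin on the work surface. World frame = base frame: x ahead of the robot, y to its left, z up, the work surface at z = 0. Lengths are in m, angles in degrees, forces in N, time in s.
With the tool pointing down it reaches from about 0.4 to 0.825 m from the base axis. Payload 7 kg.
Tool frame: the origin (TCP) lies at the centre of the arm's flange, where the gripper is bolted on; the fingertips stand 178 mm ahead of it and the grasp point (between the pads) lies 159 mm ahead of it (tip_reach is the distance from the TCP to the fingertips, in m); z points along the fingers, y is the line along which they close (so a half turn about z gives the same grasp; the last joint's range is limited). The gripper opens to 88 mm and grips with 3 to 60 N. Pads are 19 mm wide; open, the fingers measure 130 mm over their backs; the gripper's body (78 mm by 193 mm) begins 47 mm behind the grasp point.
Start: joints at [84.116, 20.546, 0.682, 0, -70.136, -16.507], TCP at [0.257, 0.624, 0.405] pointing down, gripper open.
Joint ranges: [-176.03, 176.03], [-82.01, 121.73], [-58.28, 71.71], [-173.87, 95.51], [-174.79, -0.11], [-173.66, 173.66]. Speed limits (degrees/s): [136.94, 136.94, 172.46, 180, 180, 180].

INTERFACE

Orientations are given as [roll, pitch, yaw] about the fixed x, y, z axes, in that order (R = Rz(yaw) Ry(pitch) Rx(roll)).
In Python, from plant import * gives the robot as it stands.
- The arm moves only by the shell command python3 -m handwheel 'ROWS'. ROWS is JSON, a list of rows, each a list of 7 numbers: the opening, from -1 (shut) to 1 (fully open), then the shift along the tool's x, y, z as a fraction of full scale, then the turn, a rotation vector about the tool's x, y, z as a fraction of full scale. A call has 1 to 5 rows; each row shifts and turns the commanded pose from where the row before left it, along the tool's axes as they then stand; what a row does not reach is not made up. Full scale, the value 1, is 0.025 m for a shift and 6 degrees for a turn. A row lasts 1/8 s, in which the tool goes at most 62.5 mm and 10.7 degrees, less where a joint would pass 70% of its speed; a pose out of reach is approached as far as the arm can. A call with a number of a shift or a turn outside -1 to 1 is refused whole. A call with a gripper value outside its range is refused whole. The fingers move at their own pace and stop on an object; the grip force is fixed at half the most. Time passes only in rows, so rows that do not move let the fingers close. It gives the time, the measured TCP pose, the force, the opening and the grip force at its end, in the units of the state.
- get_obs(): the state, without advancing time (a new reading comes with each control period).
- snapshot(name): name is "side" or "top"; returns a dict with "color" (420x560x3 uint8, red, green, blue), "fx", "fy", "cx", "cy" (pixels), "k1" (the pictures are not rectified: a ray, as slopes to the right and down, at radius r is drawn at 1 + k1 r^2 times it, then the intrinsics apply), "R" (3x3) and "t" (3): a world point X has camera coordinates R X + t. Camera axes: x right, y down, z forward; pixel columns grow to the right and rows downward; lengths in m; the calibration is good to about 2 mm. A picture is of the moment at which its call begins. There is no depth.
- close_job(): hands the job in; it is judged then, once.
The state is a dict: "clock": time; "joint_pos": joint angles; "qvel": joint speeds; "tau": joint torques, N m; "tool_pos": TCP position; "orientation": TCP orientation; "force": force on the tool from outside, world axes, zero at the start; "moment": the same for the moment, N m; "opening": finger opening in m; "gripper_force": force on a finger pad.
Only numpy, scipy, OpenCV 4.12 (cv2) and the standard library are available. Lean on these libraries where they do the work, as an engineer would, in place of code of your own. Each camera call takes 0.05 s, during which the arm holds its last target. There are 200 camera calls.

TASK

Push the drying cabinet's front door fully shut, then lift the clear flap on its top by the bar handle until the flap lies in line with the pointer beside it. Finish while the gripper is still holding the flap steadily there so that I can look in (it drops if let go); leave the pointer's setting and the other things on the bench where they are.

Things in the scene. Friction and masses are not known exactly. Their poses are not given: they have to be found in the camera images.
- cabinet: White and grey box, 180 mm deep (x) by 240 wide (y) by 160 high, fixed to the bench; its position and turn vary. Origin at the centre of its underside, x axis level from front to back (the front faces the robot, -x), z up. Its left side is +y.
- door_lip (a point): Centre of the finger lip of the front door (bar 120 mm long along y, 16 mm deep, 8 high, on the door's outer face 7 mm below the door's top edge). The door is a grey panel 232 mm wide, 125 high, 12 thick, hinged along its lower edge 84 mm in front of the cabinet's origin and 20 mm above the bench; the lip's centre is 118 mm from the hinge line and 13 mm out from the panel's mid-plane.
- door (a joint): Opening of the front door, rad: 0 = shut against its stop (upright), growing as the top tips out and down towards the robot. Stiff hinge: it stays where it is left; pushing the lip takes about 4 N.
- flap_bar (a point): Centre of the flap's bar handle: a round steel bar 12 mm thick, 100 mm long, parallel to the hinge, standing 35 mm above the flap's face near its front edge. It can pivot between gripper pads. 135 mm in front of the hinge line and 39 mm above the flap's mid-plane; the axes turn with the flap.
- flap_hinge (a point): Middle of the flap's hinge line, on the flap's mid-plane, 60 mm behind the cabinet's origin and 156 mm above the bench. The flap is an aluminium frame with a clear pane, 146 mm front to back, 228 wide, 8 thick; about 0.2 to 0.4 kg. Axes turn with the flap: x from its front edge towards the hinge, y along the hinge line.
- flap (a joint): Angle of the flap, rad: 0 = lying flat and shut, growing as its front edge (nearest the robot) swings up and back, to 1.4. Free hinge: it falls shut when let go.
- pointer_tip (a point): Tip of the pointer: a straight white metal bar 160 mm long, 12 wide, 8 thick, with a black clamp knob 112 mm from the hinge line (the thin steel arc there is only its guide), beside the flap on the cabinet's left (+y) side, 137 mm from the middle. It turns about the same hinge line as the flap and rises forward from it. Axes: x along the bar from its tip towards the hinge.
- pointer (a joint): Angle of the pointer, rad, on the flap's own scale (0 = level): the flap is in line when joint flap equals this. Clamped; do not push it.
- beaker: Loose glass beaker, 72 mm wide, 95 high, beside the cabinet on its right. Leave alone. Origin under its centre.
- amber: Loose amber bottle, 60 mm wide, 130 high, beside the cabinet on its left. Leave alone. Origin under its centre.
- jar: Loose glass jar, 64 mm wide, 75 high, to the front left of the cabinet. Leave alone. Origin under its centre.
- dish: Loose flat glass dish, 90 mm wide, 18 high, to the front right of the cabinet. Leave alone. Origin under its centre.
- flask: Loose conical flask, 80 mm wide, 104 high, on the left of the bench. Leave alone. Origin under its centre.
- spatula: Loose spatula, 180 mm long, lying on the right of the bench. Leave alone. Origin under its middle.

How it is judged (in metres and radians):
On the way, in this order (a step that is already met when the one before it is completed fails the run):
1. The front door is fully shut (value of joint door below 0.06 rad), for 0.2 s.
2. The flap is raised in line with the pointer and steady (angle between the x axis of flap_hinge and the x axis of pointer_tip, either way round below 0.08 rad and value of joint flap above 0.3 rad and velocity of joint flap between -0.1 and 0.1 rad/s), for 0.2 s.
At the end, for the whole second after the job is handed in: The door is shut (within 0.06 rad), the flap is in line with the pointer within 0.08 rad (about 4.5 degrees) and steady (under 0.1 rad/s), the gripper's fingers press on the flap with over 0.3 N and nothing loose supports it, and the pointer's tip is within 12 mm of where it was (all of step 2 and value of joint door below 0.06 rad and contact force between the fingers and flap above 0.3 N and contact force between each of beaker, amber, jar, dish, flask, spatula and flap below 0.1 N and distance of pointer_tip from where it was at the start of the episode below 0.012 m); the arm keeps its last pose, push and grip.
It fails at once if The beaker, amber bottle, jar, dish, flask or spatula is moved by more than 30 mm or (all but the spatula) tipped over (distance of any of beaker, amber, jar, dish, flask, spatula from where it was at the start of the episode above 0.03 m or angle between any of beaker, amber, jar, dish, flask's own z axis and vertical above 0.5 rad).
It fails at once if The pointer is pushed off its setting by more than 12 mm at its tip (distance of pointer_tip from where it was at the start of the episode above 0.012 m).
It also fails if it takes over 51 s, if anything falls off the work surface, if the arm or the gripper's body presses on something with over 40 N, if the wrist force passes 120 N, or if a joint passes its speed limit or range.

## Working session

There is one attempt and no reset: what is moved stays moved. The work goes in short steps, Python scripts to look and compute and a shell command to move; the robot and the scene stay as the last step left them, time stands still between calls to the robot, and variables do not carry over. Pictures are saved under pics/ and viewed, at most 10 in all, crops included, and the job is handed in when it is done.

```bash
mkdir -p pics; ls
python3 - <<'E'
from plant import *
import cv2,json
for n in("side","top"):
    s=snapshot(n); cv2.imwrite(f"pics/{n}0.png",s["color"][:,:,::-1])
    print(n,{k:(v.tolist() if hasattr(v,'tolist') else v) for k,v in s.items() if k!="color"})
print(get_obs())
E
```

```text
pics
side {'fx': 381.97039587414326, 'fy': 381.97039587414326, 'cx': 286.8763490958954, 'cy': 212.60634997861416, 'k1': 0.016322866516678664, 'R': [[0.9917373031779457, -0.12606233106410353, -0.02377835511593393], [-0.08858719967451734, -0.5389103220059566, -0.837692051346593], [0.0927870116943223, 0.8328769137886584, -0.5456249782943567]], 't': [-0.5447336825991105, 0.11906206332225411, 1.0890130403500953]}
top {'fx': 449.1247077256551, 'fy': 449.1247077256551, 'cx': 283.4321649313915, 'cy': 211.90645177127854, 'k1': -0.036217280592406476, 'R': [[0.003347398711999739, -0.9999888413640431, 0.0033334770528097874], [-0.9886110778663624, -0.0038108220005528474, -0.1504447219266568], [0.1504557464564643, -0.0027919138738166285, -0.9886128026558981]], 't': [-0.03900345464606264, 0.5298545450600898, 1.482572759622966]}
{'clock': 0.1, 'joint_pos': array([ 8.41148315e+01,  2.05874682e+01,  6.37539584e-01, -1.70158015e-02,
       -7.01371511e+01, -1.65080607e+01]), 'qvel': array([ 0.00865352, -0.17732454,  0.05445733, -0.01685681, -0.10216801,
        0.01511571]), 'tau': array([-1.50551237e-03, -5.84165347e+01,  2.93751669e+01,  7.01561987e+00,
        1.01766887e-02, -3.95535449e-05]), 'tool_pos': array([0.25707385, 0.62393077, 0.40380563]), 'orientation': array([ 1.79911964e+02, -9.40854805e-03, -2.23990156e+01]), 'force': array([-0.3466174 , -0.02545023, -0.94524801]), 'moment': array([-0.03131584, -0.02487664,  0.026284  ]), 'gripper_force': 0.0, 'opening': 0.08736414667744921}
```

View pics/side0.png

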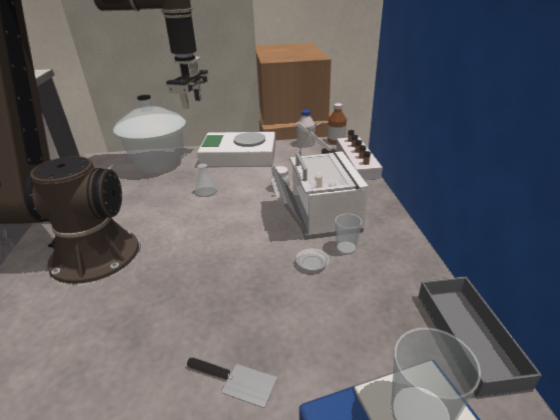

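View pics/top0.png

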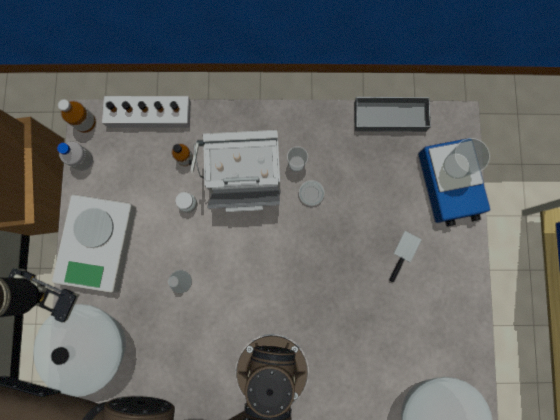

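The side view shows the cabinet around (325,190), with its door part open on the left. In the top view it is around (242,165), with the door lip near (244,208) and the pointer near (198,158). I'll zoom in.

```bash
cat > h.py <<'E'
from plant import *
import cv2,numpy as np
def crop(n,x0,y0,w,h,k,out,s=None):
    s=s or snapshot(n)
    c=cv2.resize(s["color"][y0:y0+h,x0:x0+w,::-1],None,fx=k,fy=k,interpolation=cv2.INTER_CUBIC)
    for x in range(0,w,10): cv2.line(c,(x*k,0),(x*k,14 if (x+x0)%50==0 else 5),(0,0,255),1)
    for y in range(0,h,10): cv2.line(c,(0,y*k),(14 if (y+y0)%50==0 else 5,y*k),(0,0,255),1)
    cv2.imwrite(out,c); return s
def proj(s,X):
    p=(np.asarray(X)@np.array(s["R"]).T)+np.array(s["t"])
    u=p[...,:2]/p[...,2:]; u=u*(1+s["k1"]*(u**2).sum(-1,keepdims=True))
    return u*[s["fx"],s["fy"]]+[s["cx"],s["cy"]]
E
python3 - <<'E'
from h import *
crop("top",180,120,130,100,6,"pics/tz.png")
crop("side",260,115,130,100,6,"pics/sz.png")
E
```

```text
(no output)
```

View pics/tz.png

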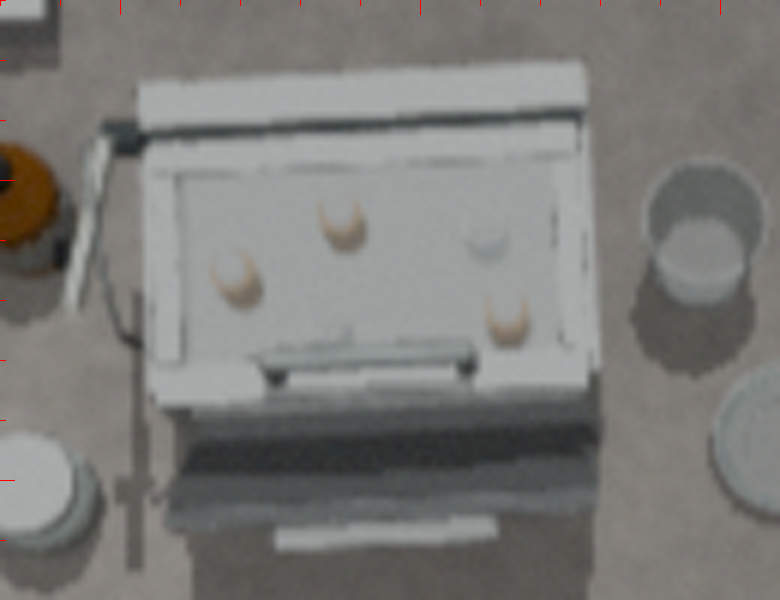

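View pics/sz.png

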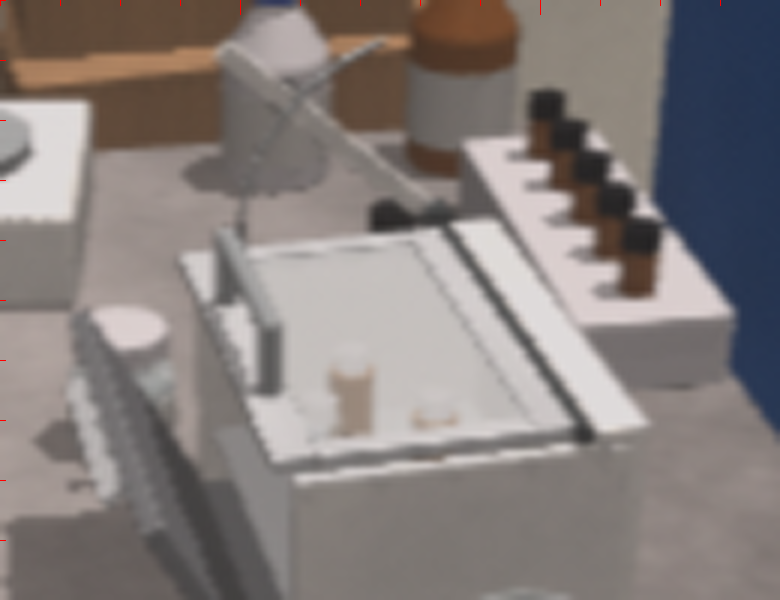

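Readings from the crops:
- **Top crop:** roof back edge (138,83)–(585,62), bar (262,361)–(476,353), lip (275,540)–(497,527), pointer tip (72,308).
- **Side crop:** bar (224,240)–(270,325), lip (78,385)–(106,487), pointer tip (228,48), roof corner (648,425).

Next is a joint fit.

```bash
cat > fit.py <<'E'
from h import *
from scipy.optimize import least_squares
T,S=snapshot("top"),snapshot("side")
def pts(p):
    x,y,w,d,a=p
    hx,hz=-.084,.02
    def lip(yy): # door tipped by d towards -x ; outward normal -x when shut
        return [hx-.118*np.sin(d)-.013*np.cos(d), yy, hz+.118*np.cos(d)-.013*np.sin(d)]
    tip=[.06-.16*np.cos(a),.137,.156+.16*np.sin(a)]
    L=np.array([[.09,.12,.16],[.09,-.12,.16],[-.075,.05,.195],[-.075,-.05,.195],lip(.06),lip(-.06),tip])
    c,s=np.cos(w),np.sin(w); R=np.array([[c,-s,0],[s,c,0],[0,0,1]])
    return L@R.T+[x,y,0]
uvT=np.array([[138,83],[585,62],[262,361],[476,353],[275,540],[497,527],[72,308]])/6+[180,120]
iS=[1,2,3,4,5,6]
uvS=np.array([[648,425],[224,240],[270,325],[78,385],[106,487],[228,48]])/6+[260,115]
def f(p):
    P=pts(p); return np.r_[(proj(T,P)-uvT).ravel(),(proj(S,P[iS])-uvS).ravel()]
r=least_squares(f,[.7,.1,0,.5,.6],loss='soft_l1')
print(r.x.round(4),np.degrees(r.x[2:]).round(1)); print(f(r.x).reshape(-1,2).round(1).tolist()); print(pts(r.x).round(3))
E
python3 fit.py
```

```text
[0.6816 0.0976 0.0503 0.5159 0.737 ] [ 2.9 29.6 42.2]
[[0.1, -0.3], [0.3, -0.2], [1.2, 0.1], [-2.0, -0.1], [-0.3, -0.4], [-0.1, 0.0], [0.1, -0.4], [0.0, -0.1], [0.0, -0.2], [-0.6, 0.1], [-0.6, -0.2], [0.8, 2.0], [-1.2, -0.3]]
[[ 0.765  0.222  0.16 ]
 [ 0.778 -0.018  0.16 ]
 [ 0.604  0.144  0.195]
 [ 0.609  0.044  0.195]
 [ 0.525  0.15   0.116]
 [ 0.531  0.03   0.116]
 [ 0.616  0.232  0.264]]
```

The fit is good, with residuals of about 1 px or less on most points: cabinet at (0.682, 0.098), yaw 2.9°, door 30° open, pointer about 42°. I'll line up the yaw, close the gripper and travel to the front.

```bash
python3 -m handwheel '[[-1,0,0,0,0,0,-0.84],[-1,0,0,0,0,0,-0.84],[-1,0,0,0,0,0,-0.84],[-1,0,0,0,0,0,-0.84],[-1,0,0,0,0,0,-0.84]]'
python3 -m handwheel '[[-1,0.2,1,0,0,0,0],[-1,0.2,1,0,0,0,0],[-1,0.2,1,0,0,0,0],[-1,0.2,1,0,0,0,0],[-1,0.2,1,0,0,0,0]]'; python3 -c "
from plant import *
o=get_obs();print(o['joint_pos'],o['orientation'],o['tool_pos'])"
```

```text
clock: 0.92
tool_pos: [0.2571, 0.624, 0.4045]
orientation: [180.0, 0.0, 3.0]
force: [0.0, 0.4, 0.0]
opening: 0.0429
gripper_force: 0.0
clock: 1.55
tool_pos: [0.2884, 0.4996, 0.4047]
orientation: [-180.0, -0.0, 2.8]
force: [0.4, 0.8, 0.6]
opening: 0.0005
gripper_force: 0.0
[ 7.94265376e+01  1.13570259e+01 -1.20238187e+01 -1.04830437e-03
 -6.66149834e+01  1.33854551e+01] [-1.79995719e+02 -2.97286925e-05  2.81157669e+00] [0.28836446 0.499583   0.40470043]
```

```bash
python3 -m handwheel '[[-1,0.28,1,0,0,0,0],[-1,0.28,1,0,0,0,0],[-1,0.28,1,0,0,0,0],[-1,0.28,1,0,0,0,0],[-1,0.28,1,0,0,0,0]]' >/dev/null
python3 -m handwheel '[[-1,0.28,1,0,0,0,0],[-1,0.28,1,0,0,0,0],[-1,0.28,1,0,0,0,0],[-1,0.28,1,0,0,0,0],[-1,0.28,1,0,0,0,0]]' >/dev/null
python3 -m handwheel '[[-1,0.28,1,0,0,0,0],[-1,0.28,1,0,0,0,0],[-1,0.28,1,0,0,0,0],[-1,0.28,1,0,0,0,0],[-1,0.28,1,0,0,0,0]]'
python3 -m handwheel '[[-1,0,0.8,0,0,1,0],[-1,0,0.4,0,0,1,0],[-1,0,0,0,0,1,0],[-1,0,0,0,0,1,0],[-1,0,0,0,0,1,0]]'; python3 -c "
from plant import *
o=get_obs();print(o['joint_pos'],o['orientation'],o['tool_pos'])"
```

```text
clock: 3.42
tool_pos: [0.4115, 0.1294, 0.4047]
orientation: [-180.0, -0.0, 2.8]
force: [-0.3, 0.8, -0.0]
opening: 0.0006
gripper_force: 0.0
clock: 4.05
tool_pos: [0.4124, 0.1009, 0.405]
orientation: [-179.9, -30.2, 2.9]
force: [1.6, -2.0, 1.4]
opening: 0.0004
gripper_force: 0.0
[ 44.53615897 -13.72730242 -53.52272668  38.26971467 -32.60960338
  18.83030102] [-179.94234999  -30.20433735    2.85648101] [0.41240411 0.10090187 0.40496689]
```

```bash
python3 -m handwheel '[[-1,-0.4,0,0.69,0,0,0],[-1,-0.4,0,0.69,0,0,0],[-1,-0.4,0,0.69,0,0,0]]'; python3 -c "
from plant import *
o=get_obs();print(o['joint_pos'],o['orientation'],o['tool_pos'])"
```

```text
clock: 4.42
tool_pos: [0.4219, 0.1013, 0.3581]
orientation: [-179.9, -29.0, 2.8]
force: [0.1, -0.9, 0.1]
opening: 0.0005
gripper_force: 0.0
[ 39.67933085  -9.20412202 -58.21750456  45.89881011 -23.7941498
  13.3807443 ] [-179.93256046  -28.97216834    2.80433011] [0.42192422 0.10133173 0.35811784]
```

```bash
python3 -m handwheel '[[-1,0,0,0,0,-1,0],[-1,0,0,0,0,-1,0],[-1,0,0,0,0,-1,0],[-1,0,0,0,0,-1,0],[-1,0,0,0,0,-1,0]]'
python3 -m handwheel '[[-1,0.5,0,0.6,0,0,0],[-1,0.5,0,0.6,0,0,0],[-1,0.5,0,0.6,0,0,0],[-1,0.5,0,0.6,0,0,0],[-1,0.4,0,0.6,0,0,0]]'; python3 -c "
from plant import *
o=get_obs();print(o['joint_pos'],o['orientation'],o['tool_pos'])"
```

```text
clock: 5.05
tool_pos: [0.422, 0.1013, 0.358]
orientation: [-180.0, 0.8, 2.8]
force: [0.3, -0.2, -1.0]
opening: 0.0008
gripper_force: 0.0
clock: 5.68
tool_pos: [0.4819, 0.1036, 0.2817]
orientation: [180.0, 0.6, 2.7]
force: [-0.2, 0.8, -0.6]
opening: 0.0004
gripper_force: 0.0
[ 34.9103484   10.56028603 -31.01002432  -0.37684487 -48.92905089
  58.08045175] [179.97495475   0.57343977   2.74185179] [0.48192176 0.10364811 0.28171922]
```

```bash
python3 -m handwheel '[[-1,0.2,0,0,0,1,0],[-1,0.2,0,0.05,0,1,0],[-1,0.2,0,0.1,0,1,0]]'; python3 -c "
from plant import *
o=get_obs();print(o['joint_pos'],o['orientation'],o['tool_pos'])"
```

```text
clock: 6.05
tool_pos: [0.4966, 0.1046, 0.2798]
orientation: [180.0, -17.5, 2.8]
force: [-0.5, -4.6, 1.2]
opening: 0.0003
gripper_force: 1.5
[ 36.06376707   6.99077042 -46.50896794  24.42392562 -23.64537949
  35.3399915 ] [179.96665684 -17.52464932   2.75640986] [0.4965846  0.10457954 0.2797731 ]
```

```bash
python3 -m handwheel '[[-1,0.25,0,0.15,0,0.4,0],[-1,0.25,0,0.1,0,0.35,0]]'
python3 - <<'E'
from h import *
o=get_obs();print(o['joint_pos'],o['orientation'],o['tool_pos'],o['force'])
crop("top",180,120,130,100,5,"pics/t1.png");crop("side",260,100,130,100,5,"pics/s1.png")
cv2.imwrite("pics/c1.png",np.vstack([cv2.imread("pics/t1.png"),cv2.imread("pics/s1.png")])[:, :][::1])
a,b=cv2.imread("pics/t1.png"),cv2.imread("pics/s1.png");cv2.imwrite("pics/c1.png",cv2.resize(np.hstack([a,b]),(800,308)))
E
```

```text
clock: 6.3
tool_pos: [0.5088, 0.1043, 0.2765]
orientation: [179.8, -21.8, 2.8]
force: [-37.2, -0.7, 13.5]
opening: 0.0002
gripper_force: 15.0
[ 31.26755355   7.25576681 -52.41272207  43.55030062 -15.11355256
  20.71799351] [179.8099213  -21.76699225   2.80606374] [0.50879154 0.1043014  0.27649225] [-37.21325843  -0.69764214  13.46570212]
```

View pics/c1.png

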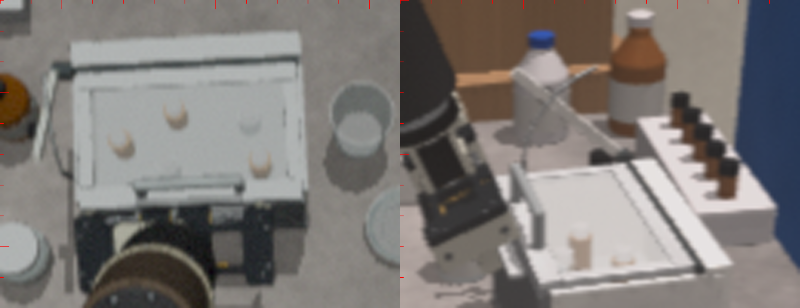

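The picture shows the gripper against the front at (130,230), and the force has jumped to 37 N. The tip is at the x I expected for a shut door, so the door is on its stop. I'll ease off, retreat the way I came and rise.

```bash
python3 -m handwheel '[[-1,-0.1,0,0,0,0,0],[-1,-0.1,0,0,0,0,0],[-1,-0.4,0,0,0,-0.4,0],[-1,-0.2,0,0,0,-1,0],[-1,-0.2,0,0,0,-1,0]]'
python3 -m handwheel '[[-1,-0.2,0,0,0,-1,0],[-1,0,0,-0.8,0,-0.3,0],[-1,0,0,-1,0,0,0],[0,0,0,-1,0,0,0],[0,0,0,-1,0,0,0]]'
python3 -m handwheel '[[0,0,0,-1,0,0,1],[0,0,0,-1,0,0,1],[0,0,0,0,0,0,1],[0,0,0,0,0,0,1],[0,0,0,0,0,0,1]]'
python3 - <<'E'
from h import *
o=get_obs();print(o['joint_pos'],o['orientation'],o['tool_pos'],o['force'])
crop("top",180,120,130,100,5,"pics/t2.png");crop("side",260,100,130,100,5,"pics/s2.png")
a,b=cv2.imread("pics/t2.png"),cv2.imread("pics/s2.png");cv2.imwrite("pics/c2.png",cv2.resize(np.hstack([a,b]),(800,308)))
E
```

```text
clock: 7.02
tool_pos: [0.4889, 0.1039, 0.2712]
orientation: [179.9, -8.3, 2.7]
force: [1.2, -1.5, 0.3]
opening: 0.0006
gripper_force: 0.0
clock: 7.65
tool_pos: [0.4829, 0.103, 0.3662]
orientation: [179.8, -0.7, 2.6]
force: [-1.0, -0.2, -1.5]
opening: 0.0149
gripper_force: 0.0
clock: 8.28
tool_pos: [0.4822, 0.1032, 0.4155]
orientation: [-179.8, -0.7, -27.6]
force: [-0.3, 0.2, 0.3]
opening: 0.0437
gripper_force: 0.0
[ 35.20234511   2.51968357 -21.15968304   0.59930854 -65.83752035
  26.95152372] [-179.81915088   -0.70767898  -27.60423915] [0.48223415 0.10315955 0.41554077] [-0.30086247  0.21902075  0.27403136]
```

View pics/c2.png

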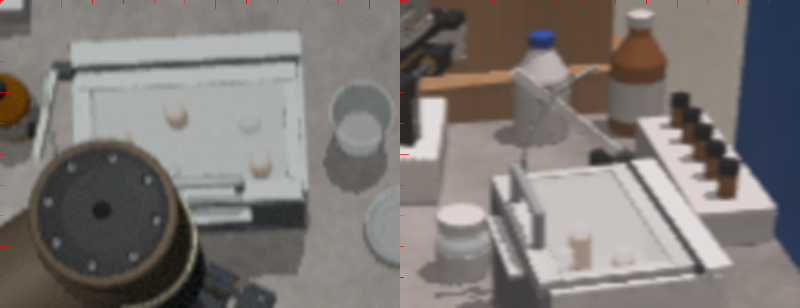

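The lip's right end is at about (251,214) in the top crop, and the door looks upright in the side crop. I'll compare that with the model's projection at several angles, and compute the grasp move.

```bash
cat > g.py <<'E'
from h import *
import sys
C=np.array([.6816,.0976]);w=.0503;A=.737
c,s=np.cos(w),np.sin(w); W=np.array([[c,-s,0],[s,c,0],[0,0,1]])
def world(L): return np.asarray(L)@W.T+[*C,0]
def bar(a): return world([.06-.135*np.cos(a)+.039*np.sin(a),0,.156+.135*np.sin(a)+.039*np.cos(a)])
E
python3 - <<'E'
from g import *
T=snapshot("top");S=snapshot("side")
for d in(0,.06,.12,.2):
    # lip outer corners, right end (y=-.06): outer-top ; door panel top right outer corner
    P=[[-.084-.122*np.sin(d)-.021*np.cos(d),-.06,.02+.122*np.cos(d)-.021*np.sin(d)],
       [-.084-.125*np.sin(d)+.006*np.cos(d),-.116,.02+.125*np.cos(d)+.006*np.sin(d)],[-.084-.125*np.sin(d)-.006*np.cos(d),-.116,.02+.125*np.cos(d)-.006*np.sin(d)]]
    t=(proj(T,world(P))-[180,120])*40/13; q=(proj(S,world(P))-[260,100])*40/13+[400,0]
    print(d,t.round().tolist(),q.round().tolist())
for a in(0,.2,.4,.6,A): print(a,bar(a).round(3))
t=cv2.imread("pics/t2.png");q=cv2.imread("pics/s2.png")
cv2.imwrite("pics/c3.png",np.hstack([cv2.resize(t[250:400,250:520],(540,300),interpolation=2),cv2.resize(q[240:500,130:350],(254,300))]))
E
```

```text
0 [[252.0, 220.0], [304.0, 192.0], [305.0, 203.0]] [[507.0, 273.0], [549.0, 297.0], [536.0, 298.0]]
0.06 [[252.0, 227.0], [305.0, 199.0], [305.0, 210.0]] [[500.0, 275.0], [541.0, 297.0], [528.0, 300.0]]
0.12 [[252.0, 234.0], [305.0, 206.0], [306.0, 217.0]] [[492.0, 277.0], [533.0, 299.0], [519.0, 302.0]]
0.2 [[253.0, 244.0], [306.0, 215.0], [306.0, 227.0]] [[482.0, 281.0], [522.0, 301.0], [509.0, 305.0]]
0 [0.607 0.094 0.195]
0.2 [0.617 0.094 0.221]
0.4 [0.633 0.095 0.244]
0.6 [0.652 0.096 0.264]
0.737 [0.668 0.097 0.276]
```

View pics/c3.png

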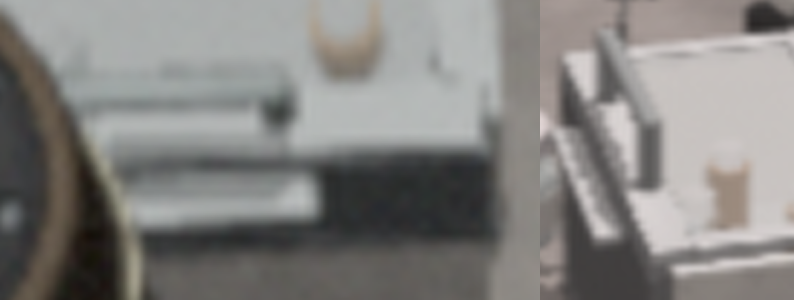

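The lip's outer edge is at row 221; the model gives 220 for shut and 227 for 0.06 rad, so the door is shut. Next I'll turn the fingers across the bar.

```bash
python3 -m handwheel '[[0,0,0,0,0,0,1],[0,0,0,0,0,0,1],[0,0,0,0,0,0,1],[0,0,0,0,0,0,1],[0,0,0,0,0,0,1]]' >/dev/null
python3 -m handwheel '[[0,0,0,0,0,0,1],[0,0,0,0,0,0,1],[0,0,0,0,0,0,1],[0,0,0,0,0,0,1],[0,0,0,0,0,0,0.92]]'
python3 -c "
from plant import *
from scipy.spatial.transform import Rotation as R
o=get_obs();r=R.from_euler('xyz',o['orientation'],degrees=True)
print(o['joint_pos'],o['tool_pos'],r.as_matrix().round(3).tolist());print(r.inv().apply(__import__('numpy').array([.607,.094,.354])-o['tool_pos']))"
```

```text
clock: 9.72
tool_pos: [0.4822, 0.1031, 0.4152]
orientation: [-179.3, -0.2, -87.0]
force: [0.7, 1.1, -0.4]
opening: 0.0437
gripper_force: 0.0
[ 35.2080316    2.54043206 -21.18322891   0.60406399 -65.84467787
 -32.43447777] [0.48215247 0.10313855 0.41521564] [[0.053, -0.999, 0.012], [-0.999, -0.053, -0.004], [0.004, -0.012, -1.0]]
[ 0.01544542 -0.12347937  0.06270611]
```

```bash
python3 -m handwheel '[[0,0.12,-0.99,0,0,0,0],[0,0.12,-0.99,0,0,0,0],[0,0.12,-0.99,0,0,0,0],[0,0.13,-0.99,0,0,0,0],[0,0.13,-0.98,0,0,0,0]]'
python3 -m handwheel '[[0,0,0,0.3,0,0,0],[0,0,0,0.4,0,0,0]]'
python3 - <<'E'
from h import *
o=get_obs();print(o['joint_pos'],o['orientation'],o['tool_pos'],o['force'])
crop("top",180,120,130,100,5,"pics/t4.png");crop("side",260,100,130,100,5,"pics/s4.png")
a,b=cv2.imread("pics/t4.png"),cv2.imread("pics/s4.png");cv2.imwrite("pics/c4.png",b)
E
```

```text
clock: 10.35
tool_pos: [0.6072, 0.0942, 0.4166]
orientation: [-179.3, -0.2, -86.8]
force: [0.4, 0.5, 0.3]
opening: 0.0443
gripper_force: 0.0
clock: 10.6
tool_pos: [0.6062, 0.0942, 0.3984]
orientation: [-179.4, -0.2, -86.9]
force: [-0.1, 0.1, 0.7]
opening: 0.0438
gripper_force: 0.0
[ 27.21138715  14.84290522  -8.48982908   0.51502403 -66.19585577
 -24.29570789] [-179.37653748   -0.23741245  -86.87968017] [0.60615616 0.09416494 0.39836318] [-0.13900859  0.13982762  0.65674258]
```

View pics/c4.png

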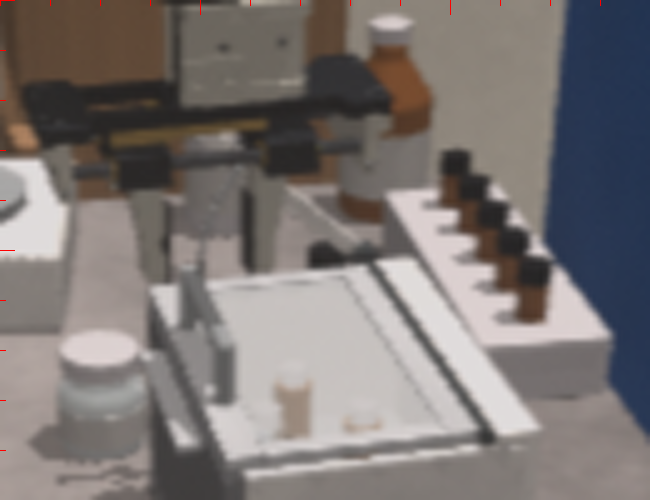

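The open fingers, with tips near (150,280) and (262,270), straddle the bar at (205,310). I'll go down and close.

```bash
python3 -m handwheel '[[0,0,0,0.6,0,0,0],[0,0,0,0.6,0,0,0],[0,0,0,0.58,0,0,0],[-1,0,0,0,0,0,0],[-1,0,0,0,0,0,0]]'
python3 -m handwheel '[[-1,0,0,0,0,0,0],[-1,0,0,0,0,0,0],[-1,0,0,0,0,0,0]]'
```

```text
clock: 11.32
tool_pos: [0.6072, 0.0941, 0.3549]
orientation: [-179.3, -0.3, -86.9]
force: [-0.3, -0.4, 0.8]
opening: 0.0292
gripper_force: 0.0
clock: 11.7
tool_pos: [0.6057, 0.094, 0.355]
orientation: [-179.5, -0.2, -86.9]
force: [-8.6, 1.8, 5.4]
opening: 0.0107
gripper_force: 30.0
```

```bash
cat > rows.py <<'E'
from g import *
from scipy.spatial.transform import Rotation as R
o=get_obs(); r=R.from_euler('xyz',o['orientation'],degrees=True); G=np.array([0,0,.159])
b0=o['tool_pos']+r.apply(G); print('bar now',b0,'model',bar(0))
p,off=np.array([.607,.0941,.3545]),0
p0=p; N=12; tl=12.
for i in range(1,N+1):
    rn=r*R.from_rotvec([-np.radians(tl/N),0,0]); a=A*i/N
    pn=p0+R.from_euler('xyz',o['orientation'],degrees=True).apply(G)+bar(a)-bar(0)-rn.apply(G)
    print(i,(r.inv().apply(pn-p)/.025).round(2),-round(tl/N/6,3)); p,r=pn,rn
E
python3 rows.py
```

```text
bar now [0.60705974 0.09335134 0.19598789] model [0.60669486 0.09382909 0.195     ]
1 [ 0.   -0.22 -0.33] -0.167
2 [ 0.   -0.23 -0.32] -0.167
3 [ 0.   -0.25 -0.32] -0.167
4 [ 0.   -0.26 -0.31] -0.167
5 [ 0.   -0.28 -0.3 ] -0.167
6 [ 0.   -0.29 -0.3 ] -0.167
7 [ 0.   -0.3  -0.29] -0.167
8 [ 0.   -0.31 -0.28] -0.167
9 [ 0.   -0.33 -0.27] -0.167
10 [ 0.   -0.34 -0.26] -0.167
11 [ 0.   -0.35 -0.25] -0.167
12 [ 0.   -0.36 -0.24] -0.167
```

```bash
python3 -m handwheel '[[-1,0,-0.22,-0.33,-0.167,0,0],[-1,0,-0.23,-0.32,-0.167,0,0],[-1,0,-0.25,-0.32,-0.167,0,0],[-1,0,-0.26,-0.31,-0.167,0,0]]'
```

```text
clock: 12.2
tool_pos: [0.6299, 0.0953, 0.3855]
orientation: [176.3, -0.3, -86.9]
force: [-5.3, 0.4, -1.8]
opening: 0.0114
gripper_force: 30.0
```

Low force, as expected, so I'll continue.

```bash
python3 -m handwheel '[[-1,0,-0.28,-0.30,-0.167,0,0],[-1,0,-0.29,-0.30,-0.167,0,0],[-1,0,-0.30,-0.29,-0.167,0,0],[-1,0,-0.31,-0.28,-0.167,0,0]]'
python3 -m handwheel '[[-1,0,-0.33,-0.27,-0.167,0,0],[-1,0,-0.34,-0.26,-0.167,0,0],[-1,0,-0.35,-0.25,-0.167,0,0],[-1,0,-0.36,-0.24,-0.167,0,0],[-1,0,0,0,0,0,0]]'
python3 - <<'E'
from g import *
from scipy.spatial.transform import Rotation as R
o=get_obs(); b=o['tool_pos']+R.from_euler('xyz',o['orientation'],degrees=True).apply([0,0,.159])
L=(b-[*C,0])@W; v=[.06-L[0],L[2]-.156]
print(b,'flap angle',np.arctan2(v[1],v[0])-np.arctan2(.039,.135),'radius',np.hypot(*v),np.hypot(.135,.039),o['force'])
crop("side",260,70,160,120,5,"pics/c5.png")
E
```

```text
clock: 12.7
tool_pos: [0.6616, 0.0971, 0.4129]
orientation: [172.3, -0.3, -86.9]
force: [-8.8, 0.7, 4.0]
opening: 0.0109
gripper_force: 30.0
clock: 13.32
tool_pos: [0.7, 0.0992, 0.4346]
orientation: [168.4, -0.3, -86.9]
force: [-9.5, 0.8, 10.9]
opening: 0.011
gripper_force: 30.0
[0.66819994 0.0967012  0.27881369] flap angle 0.7507021712988381 radius 0.14309059910662447 0.14052046114356442 [-9.5466443   0.82813996 10.93706844]
```

View pics/c5.png

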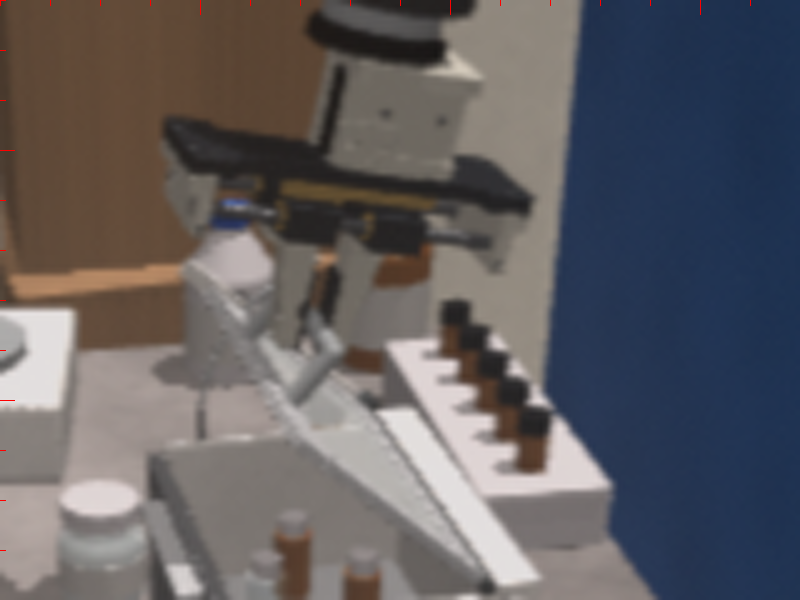

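The flap is up and held. Its front right corner is near (298,430) in the crop and the pointer tip near (190,263). I'll check the angles against those pixels.

Run:
```python
from g import *
S=snapshot("side");T=snapshot("top")
for a in(.65,.7,.75,.8):
    # flap front right corner top/bottom faces
    P=[[.06-.146*np.cos(a)+e*np.sin(a),-.114,.156+.146*np.sin(a)+e*np.cos(a)] for e in(.004,-.004)]+[[.06-.16*np.cos(a),.137,.156+.16*np.sin(a)]]
    print(a,((proj(S,world(P))-[260,70])*5).round().tolist(), ((proj(T,world(P[2:]))-[180,120])*6).round().tolist())
o=get_obs();print(o['force'],o['gripper_force'])
```

```text
0.65 [[288.0, 456.0], [279.0, 468.0], [170.0, 281.0]] [[78.0, 329.0]]
0.7 [[297.0, 445.0], [287.0, 457.0], [178.0, 271.0]] [[75.0, 316.0]]
0.75 [[307.0, 435.0], [296.0, 446.0], [186.0, 261.0]] [[72.0, 302.0]]
0.8 [[317.0, 425.0], [306.0, 436.0], [195.0, 251.0]] [[70.0, 288.0]]
[-8.93157769  0.03206767  9.84091174] 29.999295473098755
```

```bash
python3 -m handwheel '[[-1,0,0,0,0,0,0],[-1,0,0,0,0,0,0],[-1,0,0,0,0,0,0],[-1,0,0,0,0,0,0]]'; python3 -c "
from plant import *
print(close_job())"
```

```text
clock: 13.98
tool_pos: [0.6995, 0.0992, 0.4344]
orientation: [168.5, -0.3, -86.9]
force: [-10.1, 0.7, 9.2]
opening: 0.0106
gripper_force: 30.0
the job is handed in; nothing more can be done
None
```

I handed the job in at about 14 s. By my camera checks, the door is shut and the gripper holds the flap steady at about 0.75 rad, in line with the pointer at about 0.74. `close_job()` returned no verdict, so I can't confirm the pass, and I didn't re-measure the loose items or the pointer at the end.

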